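Lock the swivel vice with its pin

TASK

The small bench vice has been left turned between two of its stops. Take its locking pin out of the wooden punch block, put it through the hole in the vice's round swivel plate, swing the vice by feel until the pin finds a hole in the base underneath, and push the pin fully home so that its collar sits on the plate. Any hole of the base will do; leave the punches and the other things on the bench as they are.

Things in the scene. Friction and masses are not known exactly. Their poses are not given: they have to be found in the camera images.
- pin: Steel locking pin, 85 g, upright in a hole of the punch block, collar on the block. Upward from the point: shank 10 mm across, 30 mm long, tapering to 6.4 mm over its last 3 mm; thin collar 22 mm across, 30 to 36 mm up; fluted straight grip 17 mm across, 36 to 67 mm up (no other tool has one). Origin: end face of the point; z up along the pin. Take it by the grip from above.
- punch_block: Wooden block fixed to the bench, 174 x 56 x 40 mm, three upright 13 mm through-holes in a row along its x axis at -56, 0 and 56 mm. In them stand, in any order, the pin, a ball-headed punch and a tapered punch. Origin: centre of its underside; z up.
- mount: Square steel plate 164 x 164 x 8 mm fixed under the vice. Origin: centre of its underside, on the vice's upright swivel axis. On it: the fixed round base, 158 mm across, flat top 30 mm above the bench, eight upright 11.5 mm holes down to this plate, 45 degrees apart, 58 mm from the axis, all hidden under the swivel plate. The base is clamped at an unknown turn: feel for a hole with the pin.
- vice (a joint): Swivel angle of the vice, rad, about the upright axis through the mount's origin, anticlockwise from above; limits -1.1 and 1.1. It turns against friction (about 2.5 N at the plate's hole) and stays where left. At 0 the plate's hole lies along the mount's -x axis. At the start the next base hole is 12 to 33 degrees away whichever way it is turned.
- vice_hole (a point): Mouth centre of the only hole in the vice's round swivel plate (149 mm across, 12 mm thick, lying on the base), in its top face, 42 mm up, 58 mm from the axis; upright, 12 mm across, turns with the vice. A pin in it stops 30 mm above the bench (collar 18 mm off the plate) on the base's solid face; over a base hole it sinks to 12 mm, collar on the plate. Site axes: those of the swivel, z up.
- dome_punch: Bystander: steel punch with a 22 mm ball on top, standing in the punch block, 85 mm long. Origin: centre of its lower end.
- flat_punch: Bystander: dark steel punch, a plain 18 mm bar tapering to the top, standing in the punch block, 100 mm long. Origin: centre of its lower end.
- mallet: Bystander: lying mallet with two amber plastic faces and a wooden handle, 250 mm. Origin: under the middle of its head.
- bench_block: Bystander: square steel block 100 x 100 x 22 mm. Origin: centre of its underside.
- scale: Bystander: small flat scale, black with a white pan, 130 x 85 x 21 mm. Origin: centre of its underside.
- ring_clamp: Bystander: wooden hand clamp for rings, 147 x 26 x 24 mm, lying flat. Origin: underside, near its middle.
- pliers: Bystander: lying pliers with black grips, 155 x 46 x 12 mm. Origin: underside, near the middle.
- dish: Bystander: white ceramic dish, 90 mm across, 30 mm high. Origin: centre of its underside.
- vice_top (a point): Top of the vice's body on the swivel axis, 98 mm above the bench, its highest level. Body and jaws stand in the middle of the swivel plate, within 31 mm of this point's y axis, reaching 88 mm along +y (screw and cross bar) and 65 mm along -y; the plate's hole lies 58 mm along -x. x, y turn with the vice.
There are look-alikes about, which are no part of the job. What is meant by the mount is not blue, and is the larger of those in its own colour.

How it is judged (in metres and radians):
At the end, for the whole second after the job is handed in: The pin stands upright (within 6 degrees) in the swivel plate's hole (within 4 mm of its centre) and in a hole of the base below it, pushed home: its collar within 3 mm of the plate (point less than 15 mm above the bench). Pin and vice are at rest and let go (horizontal distance between pin and mount between 0.053 and 0.063 m and horizontal distance between pin and vice_hole below 0.004 m and z of pin in the frame of mount below 0.015 m and angle between pin's own z axis and vertical below 0.1 rad and linear speed of pin below 0.02 m/s and velocity of joint vice between -0.05 and 0.05 rad/s); the robot touches nothing.
It fails at once if one of the two punches is pulled out of the block (moved more than 25 mm) (distance of any of dome_punch, flat_punch from where it was at the start of the episode above 0.025 m).
It fails at once if another thing on the bench is shoved more than 25 mm (distance of any of mallet, bench_block, scale, ring_clamp, pliers, dish from where it was at the start of the episode above 0.025 m).
It also fails if it takes over 58 s, if anything falls off the work surface, if the arm or the gripper's body presses on something with over 40 N, if the wrist force passes 120 N, or if a joint passes its speed limit or range.

ROBOT

A 6-joint arm with a two-finger parallel gripper is mounted at the origin on the work surface. World frame = base frame: x ahead of the robot, y to its left, z up, the work surface at z = 0. Lengths are in m, angles in degrees, forces in N, time in s.
With the tool pointing down it reaches from about 0.4 to 0.825 m from the base axis. Payload 7 kg.
Tool frame: the origin (TCP) lies at the very end of the fingers, on their centre line; the grasp point (between the pads) lies hold_point_z behind it (hold_point_z is the distance from the TCP to the grasp point, in m); z points along the fingers, y is the direction in which the jaws open and shut (so a half turn about z gives the same grasp; the last joint's range is limited). The gripper opens to 88 mm and grips with 3 to 60 N. Pads are 19 mm wide; open, the fingers measure 130 mm over their backs; the gripper's body (78 mm by 193 mm) begins 47 mm behind the grasp point.
Start: joints at [81.767, 20.546, 0.682, 0, -70.136, -16.507], TCP at [0.282, 0.613, 0.227] pointing down, gripper open.
Joint ranges: [-176.03, 176.03], [-82.01, 121.73], [-58.28, 71.71], [-173.87, 95.51], [-174.79, -0.11], [-173.66, 173.66]. Speed limits (degrees/s): [136.94, 136.94, 172.46, 180, 180, 180].

INTERFACE

Orientations are given as [roll, pitch, yaw] about the fixed x, y, z axes, in that order (R = Rz(yaw) Ry(pitch) Rx(roll)).
In Python, from plant import get_obs, snapshot, close_job, hold_point_z gives the robot as it stands. The module is installed in compiled form; this text tells all that it offers.
- The arm moves only by the tool jog_arm, never from a script. Its argument "commands" is a list of rows, each a list of 4 numbers: the shift along the world's x, y, z in mm, then the turn about the world's z in degrees. In form: [[x, y, z, turn], ...]. A call has exactly 10 rows; each row shifts and turns the commanded pose from where the row before left it; what a row does not reach is not made up. A row lasts 1/12 s, in which the tool goes at most 41.7 mm and 7.16 degrees, less where a joint would pass 70% of its speed; a pose out of reach is approached as far as the arm can. A call is refused whole if a number of a shift passes 41.7 or a number of a turn 7.16, either way. A call with a gripper value outside its range is refused whole. "fingers" is the finger opening in mm, from 0 to 87.6, set as the call begins (left out, the last holds). The fingers move at their own pace and stop on an object; the grip force is fixed at half the most. Time passes only in rows, so rows that do not move let the fingers close, or fill a call up. It gives the time, the measured TCP pose, the force and the opening at its end, in the units of the state.
- get_obs(): the state, without advancing time (a new reading comes with each control period).
- snapshot(name): name is "scene" or "side" or "wrist"; returns a dict with "image" (400x640x3 uint8, red, green, blue), "fov_y" (degrees; the focal length in pixels is half the picture's height over the tangent of half this angle, whatever the lens; pixels are square), "cx", "cy" (the principal point, pixels), "rvec" (rotation vector, rad) and "tvec" (3), from world to camera coordinates, as OpenCV has them; the wrist camera has in their place "mount" (4x4, takes a point from camera to tool coordinates, whose origin is the TCP and whose axes are the flange's). Camera axes: x right, y down, z forward; pixel columns grow to the right and rows downward; lengths in m; the calibration is good to about 2 mm. A picture is of the moment at which its call begins: read the wrist's pose just before it. There is no depth.
- close_job(): hands the job in, once; it reports no verdict.
The state is a dict: "clock": time; "joint_pos": joint angles; "qvel": joint speeds; "tau": joint torques, N m; "tool_pos": TCP position; "orientation": TCP orientation; "force": force on the tool from outside, world axes, zero at the start; "moment": the same for the moment, N m; "opening": finger opening in m.
Only numpy, scipy, OpenCV 4.12 (cv2) and the standard library are available. Lean on these libraries where they do the work, as an engineer would, in place of code of your own. Each camera call takes 0.05 s, during which the arm holds its last target.

## Working session

There is one attempt and no reset: what is moved stays moved. The work goes in short steps, Python scripts to look and compute and a tool call to move; the robot and the scene stay as the last step left them, time stands still between calls to the robot, and variables do not carry over. Pictures are saved under pics/ and viewed, and the job is handed in when it is done.

Besides the shell and the picture viewer there is one more tool, called after "Call:" in YAML: its name, and indented under it one key for each argument. jog_arm: Moves the arm, as the interface text tells. Its arguments: {"type":"object","properties":{"commands":{"type":"array","items":{"type":"array","items":{"type":"number"}}},"fingers":{"type":"number"}},"required":["commands"]}

```bash
mkdir -p pics; cat > h.py <<'E'
import numpy as np, cv2
from plant import get_obs, snapshot, hold_point_z
from scipy.spatial.transform import Rotation as R
def cam(s,o=None):
    f=200/np.tan(np.radians(s["fov_y"])/2)
    K=np.array([[f,0,s["cx"]],[0,f,s["cy"]],[0,0,1]])
    if "mount" in s:
        T=np.eye(4);T[:3,:3]=R.from_euler('xyz',o["orientation"],degrees=True).as_matrix();T[:3,3]=o["tool_pos"]
        M=T@np.array(s["mount"]); Rc=M[:3,:3]; C=M[:3,3]
    else:
        Rw=cv2.Rodrigues(np.array(s["rvec"],float))[0]; Rc=Rw.T; C=-Rw.T@np.array(s["tvec"],float).ravel()
    return K,Rc,C
def ray(c,u,v):
    K,Rc,C=c; d=Rc@np.linalg.solve(K,[u,v,1]); return C,d/np.linalg.norm(d)
def onz(c,u,v,z):
    C,d=ray(c,u,v); return C+d*(z-C[2])/d[2]
def proj(c,p):
    K,Rc,C=c; q=K@(Rc.T@(np.array(p)-C)); return q[:2]/q[2]
def tri(*obs):
    A=np.zeros((3,3));b=np.zeros(3)
    for c,u,v in obs:
        C,d=ray(c,u,v);P=np.eye(3)-np.outer(d,d);A+=P;b+=P@C
    p=np.linalg.solve(A,b)
    return p,[np.linalg.norm(np.cross(p-ray(c,u,v)[0],ray(c,u,v)[1])) for c,u,v in obs]
def take(name,tag):
    o=get_obs(); s=snapshot(name); cv2.imwrite(f"pics/{tag}.png",s["image"][:,:,::-1])
    import pickle; pickle.dump((s,o),open(f"pics/{tag}.pkl","wb")); return s,cam(s,o)
def load(tag):
    import pickle; s,o=pickle.load(open(f"pics/{tag}.pkl","rb")); return s,cam(s,o)
E
python3 - <<'E'
from h import *
o=get_obs(); print(o, hold_point_z if not callable(hold_point_z) else hold_point_z())
for n in("scene","side","wrist"):
    s,c=take(n,n+"0"); print(n,s["fov_y"],c[2],c[1][:,2], s.get("mount"))
E
```

```text
{'clock': 0.0, 'joint_pos': array([ 8.17667410e+01,  2.05900685e+01,  6.33443783e-01, -2.21497801e-02,
       -7.01363648e+01, -1.65075792e+01]), 'qvel': array([-0.1019116 ,  0.06079722,  0.02714338,  0.08420653, -0.06569815,
       -0.0565037 ]), 'tau': array([ 5.00635906e-04, -5.82717168e+01,  2.93061858e+01,  6.99752882e+00,
        6.89646535e-03, -1.58378393e-04]), 'tool_pos': array([0.28229578, 0.61258086, 0.22562923]), 'orientation': array([ 1.79904926e+02, -6.46103662e-03, -2.47483758e+01]), 'force': array([ 0.64514193,  0.38415545, -0.08786297]), 'moment': array([-0.00804727,  0.00095158, -0.00658075]), 'opening': 0.08783143186259061} 0.0188
scene 53.932929220449864 [1.1387622  0.03353213 0.79889947] [-0.66577453  0.02307044 -0.74579624] None
side 52.21866656930075 [ 0.38532641 -0.65854944  0.78181619] [ 0.13750604  0.71139793 -0.68920612] None
wrist 61.5785267638486 [0.35907524 0.57746717 0.38355281] [-0.28214074  0.12814492 -0.95077625] [[-1.17231387e-03 -9.50721243e-01 -3.10044746e-01  8.44168499e-02]
 [ 9.99999064e-01 -1.33345704e-03  3.07804484e-04  4.83601342e-05]
 [-7.06067610e-04 -3.10044095e-01  9.50721916e-01 -1.57824828e-01]
 [ 0.00000000e+00  0.00000000e+00  0.00000000e+00  1.00000000e+00]]
```

View pics/scene0.png

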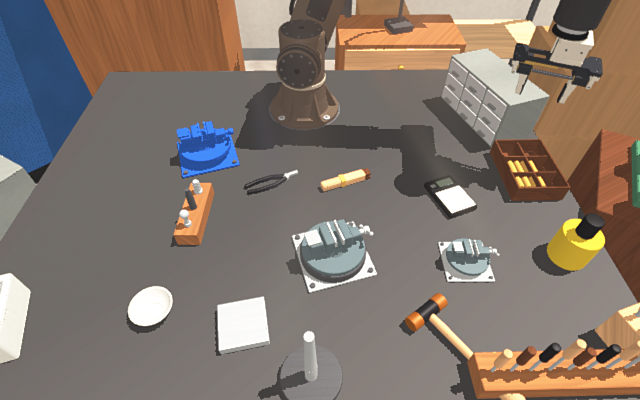

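View pics/side0.png

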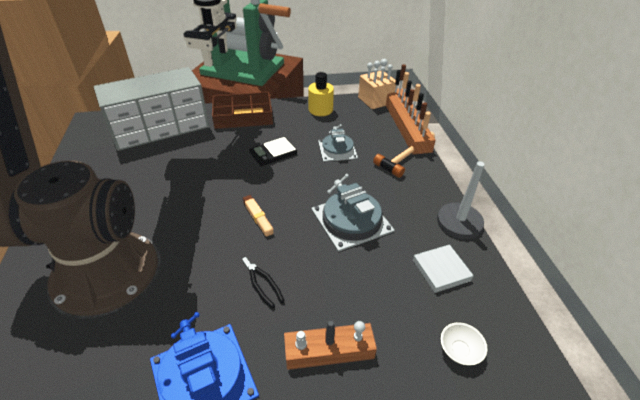

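View pics/wrist0.png

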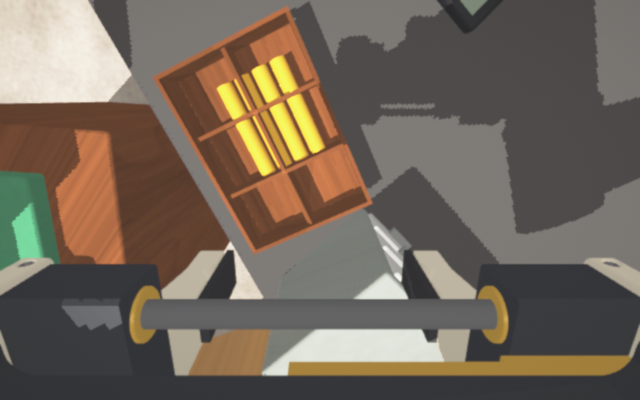

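The larger grey vice is the mount, at scene (334,255) and side (352,215). The punch block is at scene (195,215) and side (330,345). I'll enlarge both.

```bash
python3 - <<'E'
from h import *
a=cv2.imread("pics/scene0.png");b=cv2.imread("pics/side0.png")
f=lambda im,x,y,w,h:cv2.resize(im[y:y+h,x:x+w],(400,300),interpolation=cv2.INTER_CUBIC)
g=np.vstack([np.hstack([f(a,155,170,80,60),f(a,284,210,100,75)]),np.hstack([f(b,280,310,100,75),f(b,302,165,100,75)])])
cv2.imwrite("pics/z0.png",g)
for t,k in(("scene0",[(334,255),(195,215)]),("side0",[(352,215),(330,345)])):
    s,c=load(t)
    for p in k: print(t,onz(c,*p,0.04))
E
```

```text
scene0 [0.63307316 0.07433453 0.04      ]
scene0 [ 0.50647149 -0.26701616  0.04      ]
side0 [0.60216823 0.05143008 0.04      ]
side0 [ 0.48025454 -0.28721614  0.04      ]
```

View pics/z0.png

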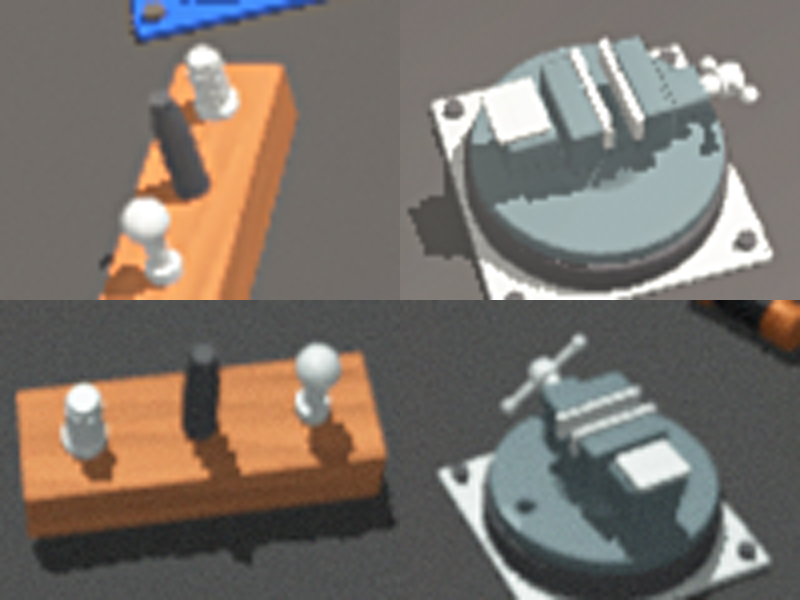

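```bash
python3 - <<'E'
from h import *
_,a=load("scene0");_,b=load("side0")
print("hole",onz(b,333.7,216.7,.042))
print("pintop",tri((a,196.4,181.5),(b,301,333.5)))
print("domeball",tri((a,155+146/5,170+216/5),(b,280+317/4,310+65/4)))
# mount corner screws z .008 : side L, R ; scene L,R,Top
for p in [(302+458/4,165+173/4),(302+747/4-100+0,165+(550-300)/4)]: pass
print("side screws",onz(b,302+58/4,165+173/4,.008),onz(b,302+347/4,165+250/4,.008))
print("scene screws",onz(a,284+53/4,210+107/4,.008),onz(a,284+345/4,210+240/4,.008),onz(a,284+115/4,210+298/4,.008))
print("blockcorners side",[onz(b,280+x/4,310+(y-300)/4,.04)[:2].round(3) for x,y in((17,392),(362,352),(385,460),(27,500))])
E
```

```text
hole [0.55413333 0.05079949 0.042     ]
pintop (array([ 0.42530171, -0.27179911,  0.07486411]), [np.float64(0.0015872578972005176), np.float64(0.0015872578972004512)])
domeball (array([ 0.53583971, -0.27832754,  0.08092347]), [np.float64(0.0015957935987722018), np.float64(0.001595793598772146)])
side screws [0.52194885 0.12219585 0.008     ] [0.69576435 0.02257573 0.008     ]
scene screws [ 0.55569316 -0.01292431  0.008     ] [0.65521004 0.15858935 0.008     ] [0.68995619 0.0245695  0.008     ]
blockcorners side [array([ 0.396, -0.248]), array([ 0.57 , -0.254]), array([ 0.566, -0.312]), array([ 0.395, -0.303])]
```

The pin is in the hole nearest the robot: its top is at about (0.425,-0.272,0.075), against 0.077 expected. The swivel axis is at about (0.607,0.073). The plate's hole is at about (0.554,0.051), 57.5 mm from the axis, so it agrees with the text. Next I'll move to look at the vice from above.

Call:
jog_arm:
  commands:
    - [12,-28,2,2.2]
    - [12,-28,2,2.2]
    - [12,-28,2,2.2]
    - [12,-28,2,2.2]
    - [12,-28,2,2.2]
    - [12,-28,2,2.2]
    - [12,-28,2,2.2]
    - [12,-28,2,2.2]
    - [12,-28,2,2.2]
    - [12,-28,2,2.2]

```text
clock: 0.98
tool_pos: [0.4027, 0.3314, 0.2466]
orientation: [180.0, 0.0, -2.6]
force: [0.3, -0.4, 1.1]
opening: 0.0876
```

Call:
jog_arm:
  commands:
    - [14,-31,0,2.5]
    - [14,-31,0,2.5]
    - [14,-31,0,2.5]
    - [14,-31,0,2.5]
    - [14,-31,0,2.5]
    - [14,-31,0,2.5]
    - [14,-31,0,2.5]
    - [14,-31,0,2.5]
    - [14,-31,0,2.5]
    - [0,0,0,0]

```text
clock: 1.82
tool_pos: [0.5296, 0.0498, 0.2462]
orientation: [180.0, 0.1, 19.7]
force: [-0.1, -0.0, 0.5]
opening: 0.0876
```

```bash
python3 - <<'E'
from h import *
s,c=take("wrist","w1");o=get_obs();print(o["tool_pos"],o["orientation"],o["joint_pos"],o["clock"],o["qvel"])
print(proj(c,[.554,.051,.042]),proj(c,[.607,.073,.042]))
E
```

```text
[0.52894495 0.05143553 0.24603996] [1.79985077e+02 6.31158951e-02 1.95507643e+01] [ 2.67152319e+01  6.27943883e+00 -1.55960422e+01  7.46902740e-03
 -6.81890034e+01  8.28327616e+01] 1.8667 [ 3.15551691 -0.62945849 -0.6337693  -0.56645757  0.06335912 -3.75805072]
[324.83528847 156.01123576] [322.34770641 100.43613025]
```

View pics/w1.png

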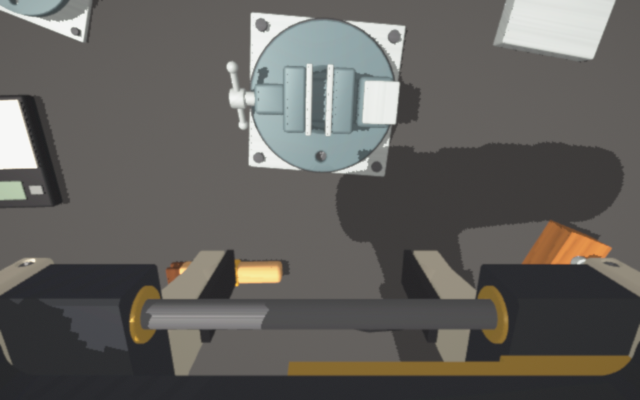

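The wrist view shows the vice from above, with its hole at (321,156) against a predicted (325,156). The bolt holes are at (262,24), (395,37), (259,157) and (377,167). I'll now measure by contours.

```bash
python3 - <<'E'
from h import *
s,c=take("wrist","w2");o=get_obs();print(o["tool_pos"],o["orientation"],o["qvel"].round(2))
g=cv2.cvtColor(s["image"],cv2.COLOR_RGB2GRAY)
def dark(u,v,r=9,th=None):
    u,v=int(u),int(v);p=g[v-r:v+r+1,u-r:u+r+1].astype(float);bg=np.median(p);w=np.clip(bg-25-p,0,None)
    n,l,st,ce=cv2.connectedComponentsWithStats((w>0).astype(np.uint8))
    k=1+np.argmin(np.linalg.norm(ce[1:]-r,axis=1));w=w*(l==k);ys,xs=np.mgrid[:2*r+1,:2*r+1]
    return u-r+(w*xs).sum()/w.sum(), v-r+(w*ys).sum()/w.sum(), int(st[k,4])
h=dark(321,156);print("hole",h,onz(c,h[0],h[1],.042))
S=[]
for q in((262,24),(395,37),(259,157),(377,167)):
    d=dark(*q);P=onz(c,d[0],d[1],.008);S.append(P);print(d,P)
S=np.array(S);print("ctr",(S[0]+S[3])/2,(S[1]+S[2])/2, S.mean(0), np.linalg.norm(S[0]-S[3]),np.linalg.norm(S[1]-S[2]))
m=(S[1]+S[2])/2;H=onz(c,h[0],h[1],.042);d=(H-m)[:2];print(np.linalg.norm(d),np.degrees(np.arctan2(-d[1],-d[0])))
_,b=load("side0");print("tri",tri((b,333.7,216.7),(c,h[0],h[1])))
cv2.imwrite("pics/z2.png",cv2.resize(s["image"][:,:,::-1][0:190,230:430],(800,760))[:600])
E
```

```text
[0.52853997 0.05268905 0.24609695] [-1.79996716e+02  5.18287366e-02  1.95697391e+01] [ 2.41 -0.61 -0.23 -0.12 -0.05 -1.01]
hole (np.float64(320.75008488964346), np.float64(156.42173174872664), 109) [0.55140544 0.05668545 0.042     ]
(np.float64(263.5497203987357), np.float64(25.0042548018478), 154) [0.65684401 0.15799328 0.008     ]
(np.float64(395.3416955017301), np.float64(36.13865546218487), 153) [0.69345897 0.02278198 0.008     ]
(np.float64(260.4776454099509), np.float64(157.30021023125437), 116) [0.52124906 0.12144146 0.008     ]
(np.float64(377.7344249201278), np.float64(166.2120607028754), 91) [ 0.55766835 -0.01356594  0.008     ]
ctr [0.60725618 0.07221367 0.008     ] [0.60735401 0.07211172 0.008     ] [0.6073051  0.07216269 0.008     ] 0.19816250101739932 0.19846900315268765
0.05803630315285401 15.414716515484404
tri (array([0.55296217, 0.05564722, 0.03807051]), [np.float64(0.0022980331900533937), np.float64(0.0022980331900533937)])
```

View pics/z2.png

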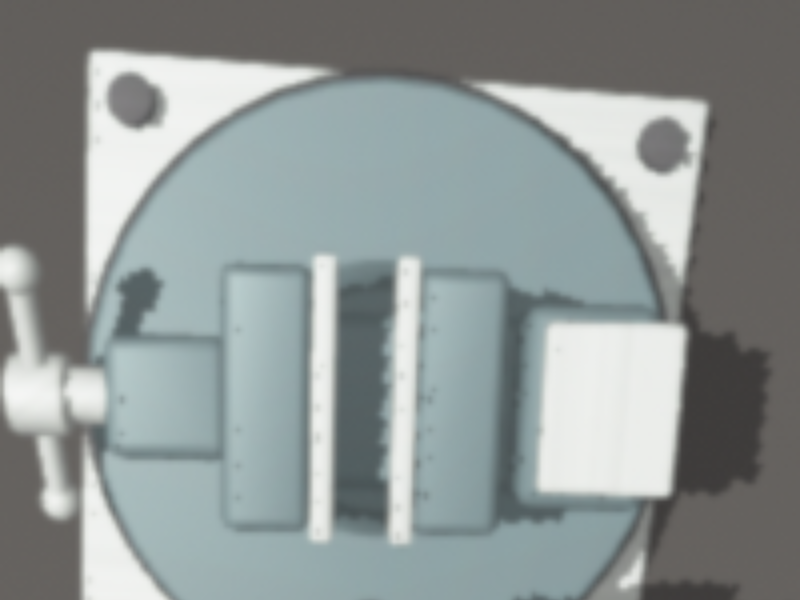

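```bash
python3 - <<'E'
from h import *
s,b=load("side0");_,c=load("w2")
g=s["image"]
cv2.imwrite("pics/z3.png",cv2.resize(g[195:235,310:370,::-1],(780,520),interpolation=cv2.INTER_NEAREST))
print(proj(b,[.5514,.0567,.042]),proj(b,[.554,.051,.042]))
for x in(322,400,):
    p=onz(c,230+x/4,257/4,.095);q=onz(c,230+(x-3)/4,540/4,.095);d=p-q;print(d,np.degrees(np.arctan2(d[1],d[0])))
s,c=take("wrist","w3");cv2.imwrite("pics/z4.png",cv2.resize(s["image"][130:180,290:350,::-1],(720,600),interpolation=cv2.INTER_NEAREST))
E
```

```text
[332.20242231 215.18855548] [333.6333302 216.6502155]
[0.05614504 0.01868196 0.        ] 18.404587959703992
[0.05578941 0.01969158 0.        ] 19.441125850397103
```

View pics/z3.png

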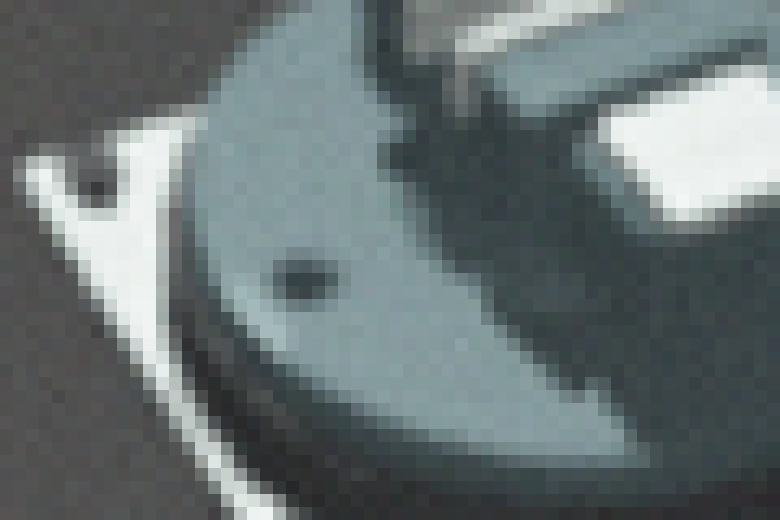

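View pics/z4.png

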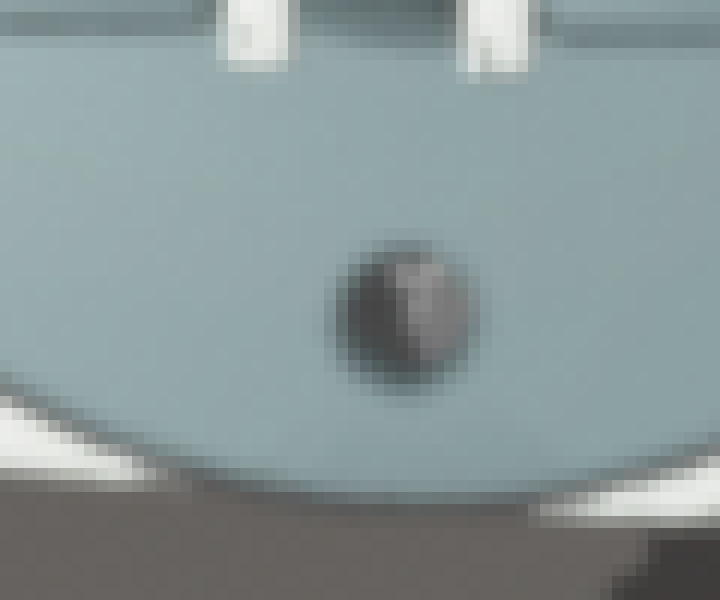

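```bash
python3 - <<'E'
from h import *
s,b=load("side0");s,c=load("w3")
m=np.array([.6073,.0722])
for n,P in(("w",onz(c,323.2,156,.042)),("s",onz(b,332.8,216,.042)),("t",tri((b,332.8,216),(c,323.2,156))[0])):
    d=P[:2]-m;print(n,P,np.linalg.norm(d),np.degrees(np.arctan2(-d[1],-d[0])))
o=get_obs();print(o["tool_pos"],o["clock"])
print(proj(c,[.427,-.274,.077]))
E
```

```text
w [0.55232048 0.05567386 0.042     ] 0.057409583942482335 16.73010491586679
s [0.55234995 0.05360841 0.042     ] 0.05800996103038041 18.692539771727397
t [0.55240487 0.05543058 0.0402823 ] 0.05739937762003562 16.986912457828364
[0.52833636 0.05359548 0.24621997] 1.9667
[548.02037131 351.52775512]
```

The hole is at about (0.5522,0.0548), 58 mm from the axis in both views, at an angle of about 17.5°. Next is the pin.

Call:
jog_arm:
  commands:
    - [-14,-36,0,-2.2]
    - [-14,-36,0,-2.2]
    - [-14,-36,0,-2.2]
    - [-14,-36,0,-2.2]
    - [-14,-36,0,-2.2]
    - [-14,-36,0,-2.2]
    - [-14,-36,0,-2.2]
    - [-14,-36,0,-2.2]
    - [-14,-36,0,-2.0]
    - [0,0,0,0]

```text
clock: 2.8
tool_pos: [0.4005, -0.2731, 0.2466]
orientation: [180.0, 0.0, -0.1]
force: [0.7, 1.2, 0.1]
opening: 0.0876
```

Call:
jog_arm:
  commands:
    - [0,0,-5,0]
    - [0,0,-5,0]
    - [0,0,-5,0]
    - [0,0,-5,0]
    - [0,0,-5,0]
    - [0,0,-5,0]
    - [0,0,0,0]
    - [0,0,0,0]
    - [0,0,0,0]
    - [0,0,0,0]

```text
clock: 3.63
tool_pos: [0.4027, -0.27, 0.2168]
orientation: [180.0, -0.0, 0.2]
force: [0.6, -0.7, -0.1]
opening: 0.0879
```

```bash
python3 - <<'E'
from h import *
s,c=take("wrist","w4");o=get_obs();print(o["tool_pos"],o["orientation"],o["clock"])
print(proj(c,[.426,-.273,.077]))
E
```

```text
[ 0.40268833 -0.27004969  0.21684146] [ 1.79990316e+02 -2.99017735e-02  1.59713989e-01] 3.6833
[321.67569793 168.41372591]
```

View pics/w4.png

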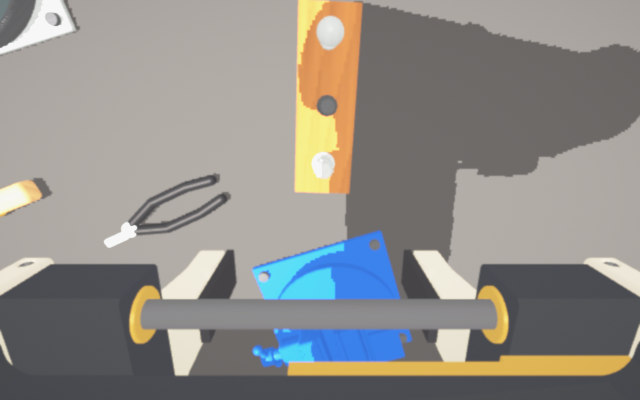

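```bash
python3 - <<'E'
from h import *
s,c=load("w4");_,a=load("scene0");_,b=load("side0")
cv2.imwrite("pics/z5.png",cv2.resize(s["image"][140:200,285:365,::-1],(800,600),interpolation=cv2.INTER_NEAREST))
print(onz(c,382,232,.008),onz(c,254,268,.008),onz(c,330,270,.042))
print("blue top scene",onz(a,206,124,.09), onz(a,180,131,.09),onz(b,187,320,.1),onz(b,205,378,.09))
E
```

```text
[ 0.33595856 -0.34518731  0.008     ] [ 0.28829738 -0.19162529  0.008     ] [ 0.30435108 -0.28316107  0.042     ]
blue top scene [ 0.20454754 -0.28089082  0.09      ] [ 0.23556937 -0.34922748  0.09      ] [ 0.2205382  -0.22566713  0.1       ] [ 0.25464117 -0.33585832  0.09      ]
```

View pics/z5.png

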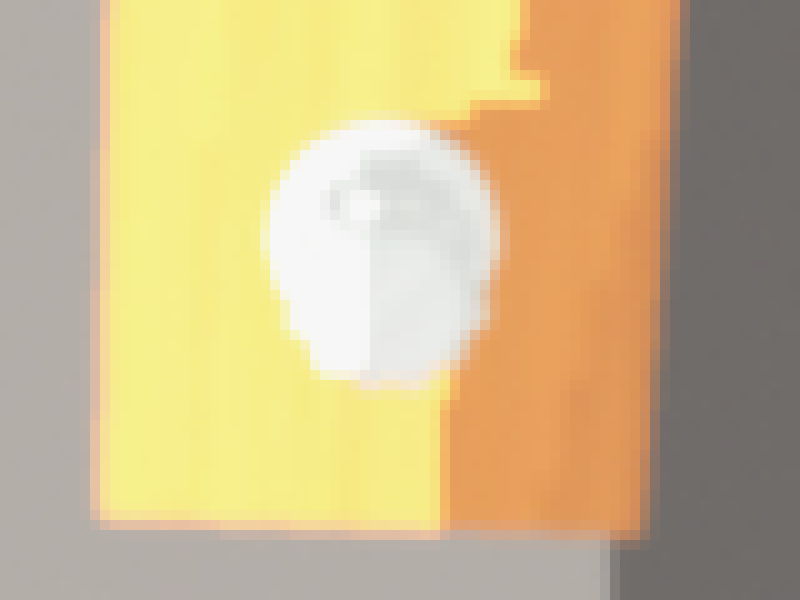

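```bash
python3 - <<'E'
from h import *
s,c=load("w4");_,a=load("scene0");_,b=load("side0")
print(onz(c,322.6,163.1,.046),onz(c,323.3,167.9,.077))
print(tri((c,323.3,167.9),(a,196.4,180.5),(b,300.5,333)))
for k in((95,525),(645,530)): print(onz(c,285+k[0]/10-.5,140+k[1]/10-.5,.04))
E
```

```text
[ 0.42497268 -0.2742228   0.046     ] [ 0.4264708  -0.27445836  0.077     ]
(array([ 0.42511963, -0.27265972,  0.07759333]), [np.float64(0.0023016218188392466), np.float64(0.003028551886298655), np.float64(0.0007894044806536004)])
[ 0.39362747 -0.24489164  0.04      ]
[ 0.39317613 -0.30179273  0.04      ]
```

Call:
jog_arm:
  commands:
    - [6,-1,-10,0]
    - [6,-1,-12,0]
    - [6,-1,-14,0]
    - [5.5,-0.8,-16,0]
    - [0,0,-18,0]
    - [0,0,-18,0]
    - [0,0,-18,0]
    - [0,0,-16,0]
    - [0,0,-12,0]
    - [0,0,-6,0]
  fingers: 50

```text
clock: 4.52
tool_pos: [0.4252, -0.2736, 0.0743]
orientation: [-180.0, 0.1, 0.1]
force: [-0.9, -0.3, 0.2]
opening: 0.0503
```

Call:
jog_arm:
  commands:
    - [0,0,-6,0]
    - [0,0,-6,0]
    - [0,0,-6,0]
    - [0,0,-5,0]
    - [0,0,-2.5,0]
    - [0,0,0,0]
    - [0,0,0,0]
    - [0,0,0,0]
    - [0,0,0,0]
    - [0,0,0,0]

```text
clock: 5.35
tool_pos: [0.4262, -0.2738, 0.0514]
orientation: [180.0, -0.0, 0.2]
force: [-0.4, 0.6, -1.0]
opening: 0.0502
```

```bash
python3 - <<'E'
from h import *
for n in("side","scene","wrist"):s,c=take(n,n+"5")
o=get_obs();print(o["tool_pos"],o["orientation"],o["clock"],o["force"],o["opening"])
a=cv2.imread("pics/scene5.png");b=cv2.imread("pics/side5.png")
f=lambda im,x,y,w,h:cv2.resize(im[y:y+h,x:x+w],(400,300),interpolation=cv2.INTER_CUBIC)
cv2.imwrite("pics/z6.png",np.hstack([f(a,155,150,100,75),f(b,260,290,100,75)]))
E
```

```text
[ 0.42607761 -0.27378454  0.05120194] [ 1.79997064e+02 -1.59055961e-02  1.61230684e-01] 5.5 [-0.24065739 -0.54955283  0.29802829] 0.049952300213104574
```

View pics/z6.png

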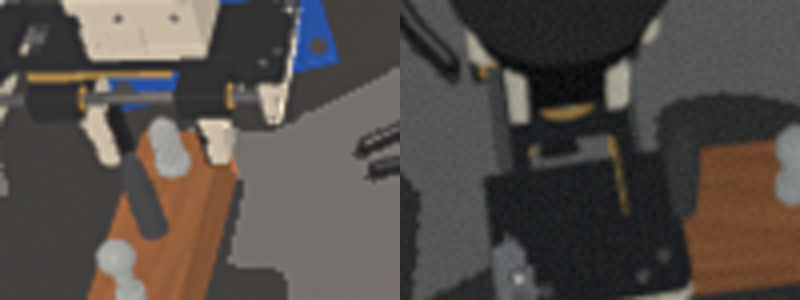

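The fingers straddle the pin in the scene view, at about (197,186), so I'll close on it.

Call:
jog_arm:
  commands:
    - [0,0,0,0]
    - [0,0,0,0]
    - [0,0,0,0]
    - [0,0,0,0]
    - [0,0,0,0]
    - [0,0,0,0]
    - [0,0,0,0]
    - [0,0,0,0]
    - [0,0,0,0]
    - [0,0,0,0]
  fingers: 0

```text
clock: 6.33
tool_pos: [0.426, -0.2738, 0.051]
orientation: [180.0, -0.0, 0.2]
force: [-0.2, -0.7, 0.4]
opening: 0.0166
```

Call:
jog_arm:
  commands:
    - [0,0,4,0]
    - [0,0,8,0]
    - [0,0,12,0]
    - [0,0,16,0]
    - [0,0,18,0]
    - [0,0,20,0]
    - [0,0,20,0]
    - [0,0,16,0]
    - [0,0,10,0]
    - [0,0,6,0]

```text
clock: 7.17
tool_pos: [0.4265, -0.2739, 0.183]
orientation: [180.0, -0.1, 0.2]
force: [-0.3, -0.5, -1.0]
opening: 0.0161
```

```bash
python3 - <<'E'
from h import *
for n in("side","scene","wrist"):s,c=take(n,n+"7")
o=get_obs();print(o["tool_pos"],o["orientation"],o["clock"],o["force"],o["opening"])
_,a=load("scene7");_,b=load("side7")
P=o["tool_pos"]
for t,k in((0,"tcp"),(-.04,"point")): print(k,proj(a,P+[0,0,t]),proj(b,P+[0,0,t]))
a=cv2.imread("pics/scene7.png");b=cv2.imread("pics/side7.png")
f=lambda im,x,y,w,h:cv2.resize(im[y:y+h,x:x+w],(400,300),interpolation=cv2.INTER_CUBIC)
cv2.imwrite("pics/z7.png",np.hstack([f(a,140,120,100,75),f(b,250,270,100,75)]))
E
```

```text
[ 0.42587002 -0.27362196  0.18095424] [-1.79985326e+02 -1.40570206e-02  1.53081603e-01] 7.3167 [ 0.33041824 -0.87982139 -0.53711931] 0.01602889999969385
tcp [184.46387124 150.70931436] [299.73763381 302.3051378 ]
point [188.71432582 163.1558391 ] [300.16876149 314.90678073]
```

View pics/z7.png

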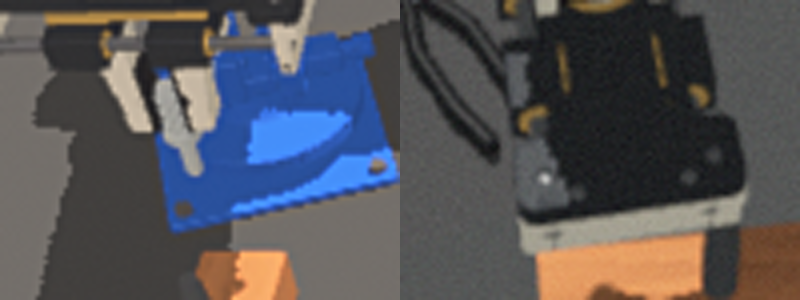

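View pics/wrist7.png

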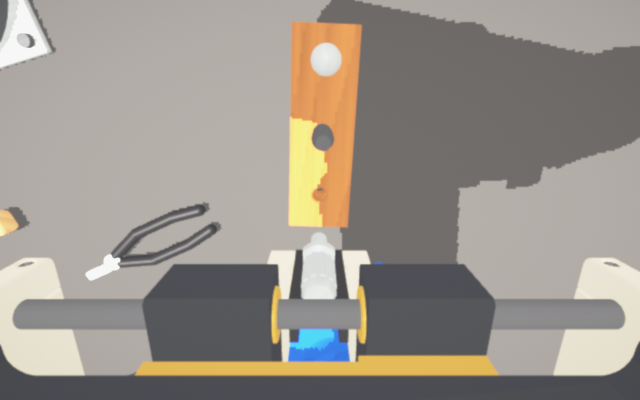

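```bash
python3 - <<'E'
from h import *
s,c=load("wrist7");_,a=load("scene7")
P=np.array([.4259,-.2737,.181]);print(proj(c,P-[0,0,.04]),proj(c,P-[0,0,.01]), proj(c,P-[0,0,.04]+[0,.002,0]))
print(tri((c,319,234),(a,188.7,163)))
cv2.imwrite("pics/z8.png",cv2.resize(s["image"][220:310,260:380,::-1],(800,600),interpolation=cv2.INTER_NEAREST))
E
```

```text
[318.13841611 236.10558069] [318.13402719 257.28503625] [315.02022081 236.10192663]
(array([ 0.42742891, -0.27364183,  0.14234559]), [np.float64(0.0007559634532877886), np.float64(0.0007559634532877337)])
```

View pics/z8.png

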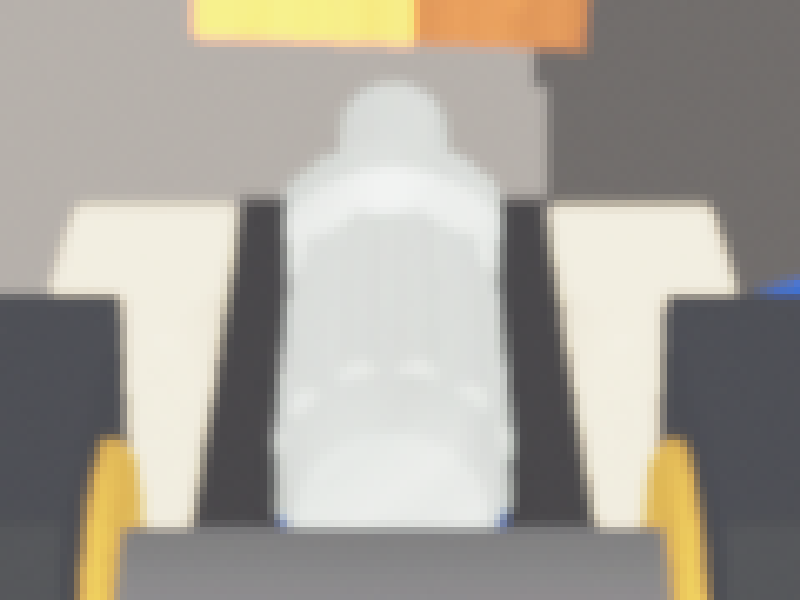

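The pin is gripped upright, with its point where I expected it (within about 1 mm). Now I'll carry it over the vice's hole.

Call:
jog_arm:
  commands:
    - [7,18,0,1]
    - [14,36.5,0,1.9]
    - [14,36.5,0,1.9]
    - [14,36.5,0,1.9]
    - [14,36.5,0,1.9]
    - [14,36.5,0,1.9]
    - [14,36.5,0,1.9]
    - [14,36.5,0,1.9]
    - [14,36.5,0,1.9]
    - [7.7,19,0,1.1]

```text
clock: 8.15
tool_pos: [0.5533, 0.0585, 0.1795]
orientation: [180.0, 0.1, 17.7]
force: [-0.1, -0.3, -1.4]
opening: 0.0162
```

Call:
jog_arm:
  commands:
    - [0,0,-8,0]
    - [0,0,-10,0]
    - [0,0,-12,0]
    - [0,0,-12,0]
    - [0,0,-12,0]
    - [0,0,-10,0]
    - [0,0,-8,0]
    - [0,0,-4,0]
    - [0,0,0,0]
    - [0,0,0,0]

```text
clock: 8.98
tool_pos: [0.5527, 0.0549, 0.105]
orientation: [180.0, 0.0, 17.4]
force: [-0.4, -0.6, 0.3]
opening: 0.0162
```

```bash
python3 - <<'E'
from h import *
for n in("side","wrist"):s,c=take(n,n+"9")
o=get_obs();print(o["tool_pos"],o["orientation"],o["clock"],o["force"],o["opening"])
s,c=load("wrist9");_,b=load("side9");P=o["tool_pos"]
print(proj(c,P-[0,0,.04]),proj(b,P-[0,0,.04]),proj(b,[.5522,.0548,.042]))
x=s["image"][150:300,220:420,::-1]
im=load("side9")[0]["image"][170:245,290:390,::-1]
cv2.imwrite("pics/z9.png",np.hstack([cv2.resize(x,(400,300)),cv2.resize(im,(400,300),interpolation=cv2.INTER_CUBIC)]))
E
```

```text
[0.55314459 0.05525302 0.10566801] [ 1.79998990e+02 -6.10405414e-02  1.74573870e+01] 9.0833 [-0.35063925 -0.13618045 -1.47615748] 0.016063354663896884
[318.43732868 235.85477664] [333.33174156 208.88124591] [332.65260325 215.6775062 ]
```

View pics/z9.png

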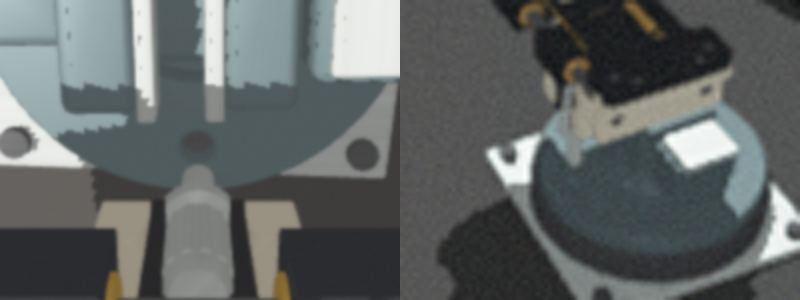

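```bash
python3 - <<'E'
from h import *
s,c=load("wrist9")
im=s["image"][200:245,290:350,::-1]
cv2.imwrite("pics/z10.png",np.clip(cv2.resize(im,(800,600),interpolation=cv2.INTER_NEAREST).astype(int)*2,0,255))
print(proj(c,[.5522,.0548,.042]),[onz(c,319.3+d,220.8,.042) for d in (0,1)])
E
```

```text
[318.64003267 224.0240258 ] [array([0.55465389, 0.05508248, 0.042     ]), array([0.55486398, 0.05441128, 0.042     ])][ WARN:0@0.513] global loadsave.cpp:1063 imwrite_ Unsupported depth image for selected encoder is fallbacked to CV_8U.
```

View pics/z10.png

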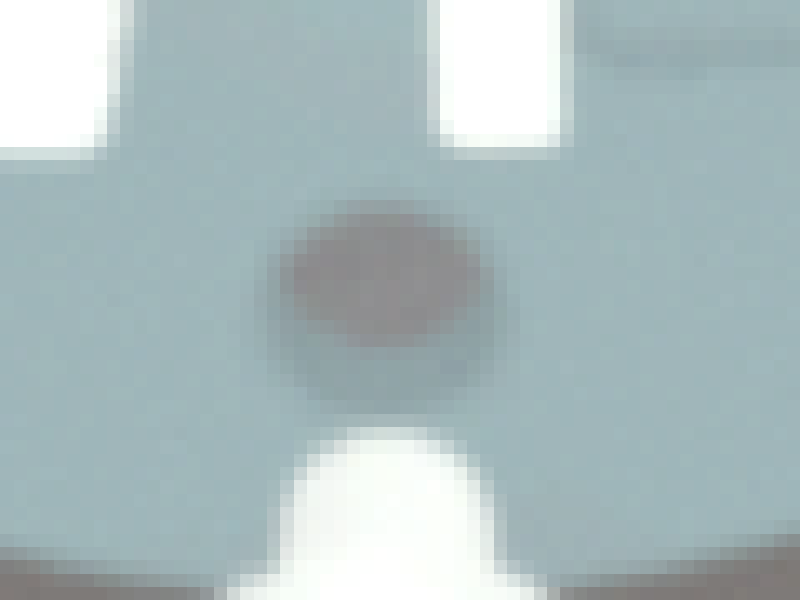

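The hole is at (318.2,222.7) in the wrist view, i.e. (0.5532,0.0556). The TCP is at (0.5531,0.0553), so the two line up and I can lower the pin.

Call:
jog_arm:
  commands:
    - [0,0,-5,0]
    - [0,0,-5,0]
    - [0,0,-5,0]
    - [0,0,-4,0]
    - [0,0,-3,0]
    - [0,0,-2,0]
    - [0,0,-2,0]
    - [0,0,-2,0]
    - [0,0,0,0]
    - [0,0,0,0]

```text
clock: 9.92
tool_pos: [0.5527, 0.0552, 0.077]
orientation: [180.0, 0.0, 17.5]
force: [0.7, 0.2, -0.6]
opening: 0.0162
```

Call:
jog_arm:
  commands:
    - [0,0,-1,0]
    - [0,0,-1,0]
    - [0,0,-1,0]
    - [0,0,-1,0]
    - [0,0,-1,0]
    - [0,0,-1,0]
    - [0,0,0,0]
    - [0,0,0,0]
    - [0,0,0,0]
    - [0,0,0,0]

```text
clock: 10.75
tool_pos: [0.5527, 0.0552, 0.071]
orientation: [180.0, 0.0, 17.5]
force: [-0.2, 0.3, -0.7]
opening: 0.016
```

Call:
jog_arm:
  commands:
    - [0,0,-0.5,0]
    - [0,0,-0.5,0]
    - [0,0,-0.5,0]
    - [0,0,-0.5,0]
    - [0,0,0,0]
    - [0,0,0,0]
    - [0,0,0,0]
    - [0,0,0,0]
    - [0,0,0,0]
    - [0,0,0,0]

```text
clock: 11.58
tool_pos: [0.5535, 0.0553, 0.0707]
orientation: [180.0, -0.1, 17.5]
force: [-2.7, -0.0, 13.2]
opening: 0.0165
```

The pin touched the base face at TCP z 0.0707, so its point is at 0.030, 12 mm below the plate's top and inside the hole. Now I'll swing anticlockwise with a light down-force. The first window is at least about 9° away.

Call:
jog_arm:
  commands:
    - [0,0,0.4,0]
    - [0.3,-0.8,0,0.8]
    - [0.3,-0.8,0,0.8]
    - [0.3,-0.8,0,0.8]
    - [0.3,-0.8,0,0.8]
    - [0.4,-0.8,0,0.8]
    - [0.4,-0.8,0,0.8]
    - [0.4,-0.8,0,0.8]
    - [0.3,-0.7,0,0.8]
    - [0,0,0,0]

```text
clock: 12.42
tool_pos: [0.5557, 0.0502, 0.0707]
orientation: [-179.9, -0.1, 23.9]
force: [-5.4, 7.2, 11.6]
opening: 0.0167
```

```bash
python3 - <<'E'
from h import *
o=get_obs();print(o["tool_pos"],o["orientation"],o["clock"],o["force"],o["moment"],o["opening"])
E
```

```text
[0.55570246 0.05023808 0.07072352] [-1.79935967e+02 -1.16883447e-01  2.39266815e+01] 12.4167 [-5.42846642  7.16380174 11.5980439 ] [2.79481591 2.40731353 0.03637875] 0.016650295475457846
```

Call:
jog_arm:
  commands:
    - [0.3,-0.7,0,0.7]
    - [0.3,-0.8,0,0.7]
    - [0.3,-0.8,0,0.7]
    - [0.3,-0.7,0,0.7]
    - [0.3,-0.7,0,0.7]
    - [0,0,0,0]
    - [0,0,0,0]
    - [0,0,0,0]
    - [0,0,0,0]
    - [0,0,0,0]

```text
clock: 13.25
tool_pos: [0.5573, 0.0466, 0.0707]
orientation: [-179.9, -0.1, 27.4]
force: [-5.1, 6.7, 12.4]
opening: 0.0163
```

Call:
jog_arm:
  commands:
    - [0.3,-0.7,0,0.7]
    - [0.4,-0.7,0,0.7]
    - [0.4,-0.7,0,0.7]
    - [0.4,-0.7,0,0.7]
    - [0.3,-0.7,0,0.7]
    - [0,0,0,0]
    - [0,0,0,0]
    - [0,0,0,0]
    - [0,0,0,0]
    - [0,0,0,0]

```text
clock: 14.08
tool_pos: [0.5591, 0.043, 0.0707]
orientation: [-180.0, -0.1, 30.9]
force: [-4.4, 6.1, 11.6]
opening: 0.016
```

Call:
jog_arm:
  commands:
    - [0.4,-0.7,0,0.7]
    - [0.4,-0.7,0,0.7]
    - [0.4,-0.7,0,0.7]
    - [0.4,-0.7,0,0.7]
    - [0.4,-0.7,0,0.7]
    - [0,0,0,0]
    - [0,0,0,0]
    - [0,0,0,0]
    - [0,0,0,0]
    - [0,0,0,0]

```text
clock: 14.92
tool_pos: [0.5609, 0.0383, 0.0695]
orientation: [180.0, -0.0, 34.4]
force: [-0.0, 2.4, 1.7]
opening: 0.0159
```

The force has gone (Fz 12 → 1.7 N) and z has dropped, so the pin is over a base hole. I'll push down carefully.

Call:
jog_arm:
  commands:
    - [0,0,-0.5,0]
    - [0,0,-0.5,0]
    - [0,0,-0.5,0]
    - [0,0,-0.5,0]
    - [0,0,-0.5,0]
    - [0,0,-0.5,0]
    - [0,0,0,0]
    - [0,0,0,0]
    - [0,0,0,0]
    - [0,0,0,0]

```text
clock: 15.75
tool_pos: [0.5612, 0.0382, 0.0666]
orientation: [180.0, -0.0, 34.4]
force: [3.9, -1.1, 1.9]
opening: 0.0163
```

Call:
jog_arm:
  commands:
    - [0.2,-0.1,-0.5,0]
    - [0.2,0,-0.5,0]
    - [0,0,-0.5,0]
    - [0,0,-0.5,0]
    - [0,0,-0.5,0]
    - [0,0,-0.5,0]
    - [0,0,-0.5,0]
    - [0,0,-0.5,0]
    - [0,0,0,0]
    - [0,0,0,0]

```text
clock: 16.58
tool_pos: [0.5613, 0.0382, 0.0625]
orientation: [180.0, -0.0, 34.4]
force: [5.5, -0.7, 4.2]
opening: 0.0162
```

Call:
jog_arm:
  commands:
    - [0.3,0,-0.5,0]
    - [0.3,0,-1,0]
    - [0,0,-1,0]
    - [0,0,-1,0]
    - [0,0,-1,0]
    - [0,0,-1,0]
    - [0,0,-1,0]
    - [0,0,0,0]
    - [0,0,0,0]
    - [0,0,0,0]

```text
clock: 17.42
tool_pos: [0.5616, 0.0381, 0.0557]
orientation: [-180.0, 0.0, 34.4]
force: [4.2, 0.2, 1.0]
opening: 0.0164
```

Call:
jog_arm:
  commands:
    - [0.2,0,-1,0]
    - [0.2,0,-1,0]
    - [0,0,-0.7,0]
    - [0,0,-0.5,0]
    - [0,0,-0.4,0]
    - [0,0,-0.4,0]
    - [0,0,0,0]
    - [0,0,0,0]
    - [0,0,0,0]
    - [0,0,0,0]

```text
clock: 18.25
tool_pos: [0.5621, 0.038, 0.053]
orientation: [180.0, -0.0, 34.4]
force: [-1.0, 0.8, 12.7]
opening: 0.0161
```

The collar is seated at TCP z 0.053, against 0.0527 expected, with Fz 12.7 N. I'll ease off and release.

Call:
jog_arm:
  commands:
    - [0,0,0.6,0]
    - [0,0,0.6,0]
    - [0,0,0,0]
    - [0,0,0,0]
    - [0,0,0,0]
    - [0,0,0,0]
    - [0,0,0,0]
    - [0,0,0,0]
    - [0,0,0,0]
    - [0,0,0,0]
  fingers: 40

```text
clock: 19.08
tool_pos: [0.5621, 0.0381, 0.0531]
orientation: [-180.0, 0.0, 34.4]
force: [0.1, -0.4, 0.3]
opening: 0.0404
```

Call:
jog_arm:
  commands:
    - [0,0,4,0]
    - [0,0,8,0]
    - [0,0,12,0]
    - [0,0,16,0]
    - [0,0,18,0]
    - [0,0,18,0]
    - [0,0,18,0]
    - [0,0,18,0]
    - [0,0,12,0]
    - [0,0,0,0]

```text
clock: 19.92
tool_pos: [0.5638, 0.0385, 0.1811]
orientation: [179.9, -0.3, 34.4]
force: [0.1, 0.6, -0.3]
opening: 0.0398
```

Call:
jog_arm:
  commands:
    - [-8,-8,5,0]
    - [-8,-8,5,0]
    - [-8,-8,5,0]
    - [-8,-8,5,0]
    - [-8,-8,5,0]
    - [0,0,0,0]
    - [0,0,0,0]
    - [0,0,0,0]
    - [0,0,0,0]
    - [0,0,0,0]

```text
clock: 20.75
tool_pos: [0.5222, -0.0017, 0.2018]
orientation: [-180.0, 0.0, 34.4]
force: [-0.3, -0.2, -0.6]
opening: 0.0399
```

```bash
python3 - <<'E'
from h import *
for n in("scene","side","wrist"):s,c=take(n,n+"11")
o=get_obs();print(o["tool_pos"],o["clock"],o["force"],o["opening"])
_,b=load("side11");_,c=load("wrist11");_,a=load("scene11")
for z in(.042,.048,.079):
  print(z,proj(c,[.5618,.0381,z]),proj(b,[.5618,.0381,z]))
w=load("wrist11")[0]["image"][60:260,200:440,::-1]
i=load("side11")[0]["image"][165:240,302:402,::-1]
cv2.imwrite("pics/z11.png",np.hstack([cv2.resize(w,(400,333),interpolation=cv2.INTER_CUBIC),cv2.resize(i,(400,333),interpolation=cv2.INTER_CUBIC)]))
E
```

```text
[ 0.52219586 -0.00170886  0.20183429] 20.9 [ 0.19566015 -0.29178284  0.33385541] 0.04003257594228751
0.042 [307.17460077 129.91558384] [337.65346867 219.91208543]
0.048 [306.96315376 130.53780106] [337.76087596 218.2508653 ]
0.079 [305.73137708 134.16250433] [338.32990506 209.44994897]
```

View pics/z11.png

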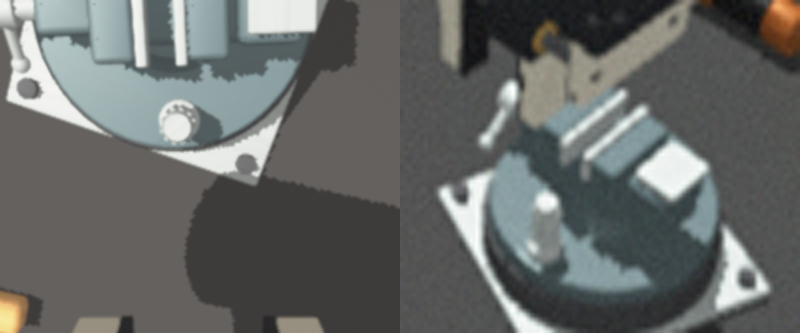

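View pics/scene11.png

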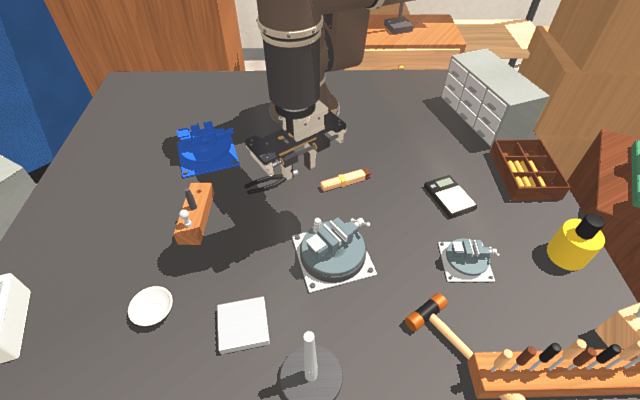

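The pin stands upright with its collar on the plate. In the side view its top is at about (338,210), against (338,209) predicted for a seated pin. The punches and the other things have not moved. Handing in.

```bash
python3 -c "
from plant import close_job;print(close_job())"
```

```text
the job is handed in; nothing more can be done
None
```

I took the pin out of the punch block and put it through the swivel plate's hole. I then swung the vice about 18° anticlockwise until the pin dropped into a base hole, pushed it home, and handed the job in at about 21 s.

**Last checks**
- **Seating:** the tool stopped at z 0.053 m with 12.7 N upward, against 0.0527 m expected for the collar on the plate. That puts the point at about 12 mm.
- **Position:** the pin is about 57 mm from the swivel axis. It looks upright in the wrist and side pictures, and the top of the pin is within about 1 pixel of where a seated pin should show.
- **Surroundings:** the gripper is open and well clear. By eye, the punches and the other things on the bench are where they were.

**What disagreed:** the first wrist measurement of the plate's hole was pulled about 2 mm sideways by shading, and differed from the first side-view reading by about 6 mm. Remeasuring brought the two views to about 2 mm apart, and a close look before lowering the pin agreed within 1 to 2 mm. The contact and drop heights fit that position.

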